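Set the route and hold the uncoupler button at a model railway

ROBOT

A 6-joint arm with a two-finger parallel gripper is mounted at the origin on the work surface. World frame = base frame: x ahead of the robot, y to its left, z up, the work surface at z = 0. Lengths are in mm, angles in rad, forces in N, time in s.
With the tool pointing down it reaches from about 350 to 775 mm from the base axis. Payload 7.3 kg.
Tool frame: the origin (TCP) lies midway between the tips of the shut fingers; the grasp point (between the pads) lies 19 mm behind it; z points along the fingers, y is the line along which they close (so a half turn about z gives the same grasp; the last joint's range is limited). The gripper opens to 92 mm and grips with 3 to 60 N. Pads are 19 mm wide; open, the fingers measure 130 mm over their backs; the gripper's body (75 mm by 190 mm) begins 47 mm behind the grasp point.
Start: joints at [-1.328, 0.342, 1.524, -0, 1.275, -0.146], TCP at [199.04, -485.83, 197.441] pointing down, gripper open.
Joint ranges: [-2.53, 2.53], [-0.77, 2.02], [0.04, 2.7], [-1, 4.14], [0.28, 2.66], [-3.11, 3.11]. Speed limits (rad/s): [2.57, 2.57, 3.14, 3.14, 3.14, 3.14].

INTERFACE

Orientations are given as [roll, pitch, yaw] about the fixed x, y, z axes, in that order (R = Rz(yaw) Ry(pitch) Rx(roll)).
In Python, from plant import bot gives the robot as it stands.
- The arm moves only by the tool jog_arm, never from a script. Its arguments are lists of equal length, an entry for each row: "dp": the shift along the tool's x, y, z in m, a list of three; "twist": the turn about the tool's z in degrees. A call has 1 to 10 rows; each row shifts and turns the commanded pose from where the row before left it, along the tool's axes as they then stand; what a row does not reach is not made up. A row lasts 1/8 s, in which the tool goes at most 62.5 mm and 10.7 degrees, less where a joint would pass 70% of its speed; a pose out of reach is approached as far as the arm can. A call is refused whole if a number of a shift passes 0.0625 or a number of a turn 10.7, either way. A call with a gripper value outside its range is refused whole. "jaw" is the finger opening in m, from 0 to 0.0918, set as the call begins (left out, the last holds). The fingers move at their own pace and stop on an object; the grip force is fixed at half the most. Time passes only in rows, so rows that do not move let the fingers close. It gives the time, the measured TCP pose, the force, the opening and the grip force at its end, in the units of the state.
- bot.get_obs(): the state, without advancing time (a new reading comes with each control period).
- bot.capture(name): name is "scene" or "top"; returns the picture (480x640x3 uint8, blue, green, red); there is no depth.
- bot.camera_params(name): a dict with "fx", "fy", "cx", "cy" (pixels), "R" (3x3) and "t" (3): a world point X has camera coordinates R X + t. Camera axes: x right, y down, z forward; pixel columns grow to the right and rows downward; lengths in mm; the calibration is good to about 2 mm. A picture is of the moment at which its call begins. camera_params takes no time and is no camera call.
- bot.close_job(): hands the job in; it is judged then, once.
Trained networks look in the newest picture that a camera, given by its name, has taken for a name from the list of things; names that differ only in an ending like _2 or _b are one class to them, and where a whole thing is asked for, a point or a joint stands for the part that bears it (a point fixed in the world has none). Each returns a list of dicts, best first, with "confidence" (0 to 1); they miss things now and then, are a little off and sometimes report something else, mostly with a low value. They report only what shows in the picture. A call takes as long as a camera call.
- bot.find_in(camera, label): "bbox" ([centre column, centre row, width, height] in pixels, round what is visible of it).
- bot.masks_of(camera, label): "pixels" (480x640 bool, what is visible of it) and "bbox" ([centre column, centre row, width, height] in pixels, round what is visible of it).
The state is a dict: "time": time; "joint_positions": joint angles; "dq": joint speeds; "tau": joint torques, N m; "tool_pos": TCP position; "tcp_rot": TCP orientation; "contact_force": force on the tool from outside, world axes, zero at the start; "moment": the same for the moment, N m; "grip_width": finger opening in mm; "finger_force": force on a finger pad.
Only numpy, scipy, OpenCV 4.12 (cv2) and the standard library are available. Lean on these libraries where they do the work, as an engineer would, in place of code of your own. Each camera call takes 0.05 s, during which the arm holds its last target. There are 200 camera calls.

TASK

Uncouple the goods wagon from the control desk: switch the black power unit on by pressing down the white-dotted end of its red rocker, then push the blue key on the route panel fully down so that it stays down, and last press the green button on the grey hand box fully down and finish while still holding it down. Work in this order, leave the yellow and white keys up, and only press: do not lift or shift the hand box, and leave everything else lying where it is.

Things in the scene. Friction and masses are not known exactly. Their poses are not given: they have to be found in the camera images.
- power_unit: fixed black power unit, a box 180 (x) x 140 (y) x 85 mm high; origin at the centre of its underside, z up. A red rocker, 60 long (along the unit's x) x 26 mm wide, sits on the middle of its top, its two halves meeting in a shallow V over the pivot (along the unit's y), 92 mm above the table, between two 8 mm cheeks. The unit may stand on either side of the route panel
- power_rocker (a joint): angle of the rocker: about 0 when off (the end with the white dot, at the unit's +x side, is raised), 0.35 rad when fully on (dotted half pressed down to the stop, its face then level). No spring: it stays where it is left, and about 3 N straight down on the dot turns it
- rocker_on_end (a point): the white dot on the rocker's upper face, 20 mm from the pivot; moves with the rocker, about 102 mm above the table when off and 96 mm when on
- route_panel: fixed route panel, a low grey and green desk 110 (x) x 210 (y) x 45 mm high; origin at the centre of its underside. Three square keys in a row along its y, 65 mm apart, in an order that changes
- blue_key (a joint): how far the blue key is pushed down: 0 up, 0.007 m fully down. No spring: it takes about 3 N and stays where it is left
- blue_key_top (a point): centre of the top face of the blue key (26 x 26 mm, in a black 42 x 42 mm housing); 66 mm above the table when up, 59 mm when fully down, then still 2 mm proud of its housing
- yellow_key (a joint): the same for the yellow key, to be left up
- yellow_key_top (a point): centre of the top of the yellow key
- white_key (a joint): the same for the white key, to be left up
- white_key_top (a point): centre of the top of the white key
- push_box: loose grey hand box, 100 (x) x 80 (y) x 40 mm high on rubber feet, about 0.7 kg; origin at the centre of its underside. It carries the green button in the middle of its top. It may stand on either side of the route panel
- green_button (a joint): how far the green button is pressed: 0 up, 0.007 m fully down. Spring return: starts to move at about 1.5 N, fully down at 5 N
- green_button_top (a point): centre of the top of the round green button (30 mm across, in a black collar 46 mm across and 12 mm high); moves with the button, 63 mm above the table when up, 56 mm when fully down, then still 4 mm proud of the collar
- wagon: loose red goods wagon with a grey roof, 66 x 172 x 73 mm high, on the long track at the far side; origin under its middle. Leave alone
- glue_bottle: loose yellow glue bottle with blue cap, 52 mm across, 130 mm tall; origin under its middle. Leave alone
- pin_jar: loose small amber glass jar with steel lid, 48 mm across, 55 mm tall; origin under its middle. Leave alone
- nail_box: loose blue nail carton, 50 x 75 x 65 mm high; origin under its middle. Leave alone
- pliers: loose pliers with red grips, 145 mm long, 14 mm high, lying along their x; origin near the joint. Leave alone
- chisel: loose chisel with a wooden handle, 215 mm long, 22 mm high, lying along its x; origin at the ferrule. Leave alone
- sleeper_stack: loose bundle of dark wooden sleepers, 65 x 37 x 28 mm high; origin under its middle. Leave alone

How it is judged:
By the outcome, as a careful person would: the job done as asked, in the order asked, and still so for the second after the job is handed in, while the arm keeps its last pose, push and grip.
It also fails if it takes over 42 s, if anything falls off the work surface, if the arm or the gripper's body presses on something with over 40 N, if the wrist force passes 120 N, or if a joint passes its speed limit or range.

## Working session

There is one attempt and no reset: what is moved stays moved. The work goes in short steps, Python scripts to look and compute and a tool call to move; the robot and the scene stay as the last step left them, time stands still between calls to the robot, and variables do not carry over. Pictures are saved under pics/ and viewed, at most 10 in all, crops included, and the job is handed in when it is done.

Besides the shell and the picture viewer there is one more tool, called after "Call:" by a JSON object that holds its "fn" and its "kwargs". jog_arm: Moves the arm, as the interface text tells. Its arguments: {"type":"object","properties":{"dp":{"type":"array"},"twist":{"type":"array"},"jaw":{"type":"number"}},"required":["dp","twist"]}

```bash
mkdir -p pics; cat > h.py <<'E'
import numpy as np, cv2
from plant import bot
def ray(cam,u,v,z):
    p=bot.camera_params(cam);R=np.array(p["R"]);t=np.array(p["t"])
    d=R.T@np.array([(u-p["cx"])/p["fx"],(v-p["cy"])/p["fy"],1]);c=-R.T@t
    return c+d*(z-c[2])/d[2]
def tri(u1,u2):
    A=[];b=[]
    for cam,(u,v) in (("top",u1),("scene",u2)):
        p=bot.camera_params(cam);R=np.array(p["R"]);t=np.array(p["t"])
        d=R.T@np.array([(u-p["cx"])/p["fx"],(v-p["cy"])/p["fy"],1]);d/=np.linalg.norm(d)
        P=np.eye(3)-np.outer(d,d);A.append(P);b.append(P@(-R.T@t))
    return np.linalg.solve(sum(A),sum(b))
E
python3 - <<'E'
from h import *
o=bot.get_obs();print(o)
for c in("top","scene"):
    cv2.imwrite(f"pics/{c}0.png",bot.capture(c))
    p=bot.camera_params(c);print(c,-np.array(p["R"]).T@np.array(p["t"]))
    for l,z in (("power_unit",85),("rocker_on_end",102),("route_panel",45),("blue_key_top",66),("yellow_key_top",66),("white_key_top",66),("push_box",40),("green_button_top",63)):
        for r in bot.find_in(c,l)[:2]:
            b=r["bbox"];print(l,round(r["confidence"],2),np.round(b,1),ray(c,b[0],b[1],z).round(1))
E
```

```text
{'time': 0.0, 'joint_positions': array([-1.32800505e+00,  3.42732299e-01,  1.52502834e+00, -4.41656072e-05,
        1.27541749e+00, -1.45990336e-01]), 'dq': array([-0.00171291, -0.00079053,  0.00155727, -0.0011502 , -0.00170151,
       -0.00065808]), 'tau': array([-4.34289575e-05, -4.31241953e+01, -2.44223785e+01,  7.17279408e-02,
        5.58560807e-02, -1.12751393e-04]), 'tool_pos': array([ 198.90526527, -485.35730127,  196.73609235]), 'tcp_rot': array([-3.14001790e+00, -1.88859036e-04,  3.88794354e-01]), 'contact_force': array([-0.38237609,  0.51399655, -0.00295823]), 'moment': array([ 0.01254695, -0.01279227,  0.01014685]), 'finger_force': 0.0, 'grip_width': 91.7586950903334}
top [503.06723438 -10.0762636  916.32461279]
power_unit 0.86 [150.2 244.8  98.6 100.3] [568.6 295.8  85. ]
rocker_on_end 0.66 [239.1 363.1  36.   44.7] [361.5 121.4 102. ]
rocker_on_end 0.64 [143.4 241.8  19.1  32. ] [572.4 302.1 102. ]
route_panel 0.79 [308.  279.2 113.8  54.8] [511.9   4.4  45. ]
blue_key_top 0.61 [307.2 286.4  13.1  12.5] [498.3   5.3  66. ]
yellow_key_top 0.63 [273.5 288.5  14.6  13.6] [
[... 604 characters left out ...]
d 0.78 [442.  299.6  22.3  16.9] [581.4 314.2 102. ]
route_panel 0.7 [337.9 256.6  97.9  56.9] [542.8  40.7  45. ]
route_panel 0.31 [419.1 247.7  35.   21. ] [385.2 158.8  45. ]
blue_key_top 0.4 [338.5 236.4  15.3  14.9] [501.8   7.7  66. ]
blue_key_top 0.17 [239.9 209.1  40.9  32.4] [ 574.7 -265.1   66. ]
yellow_key_top 0.44 [363.1 247.2  13.2   8.4] [498.8  77.7  66. ]
yellow_key_top 0.25 [371.1 234.2  47.3  25. ] [441.7  58.6  66. ]
white_key_top 0.68 [361.6 247.7  17.1   7.4] [502.7  76.4  66. ]
white_key_top 0.54 [320.  226.9  12.   13.3] [499.4 -52.8  66. ]
push_box 0.71 [240.2 208.9  45.7  28.1] [ 545.1 -303.1   40. ]
green_button_top 0.23 [363.  246.5  10.    6.6] [493.   73.3  63. ]
```

View pics/top0.png

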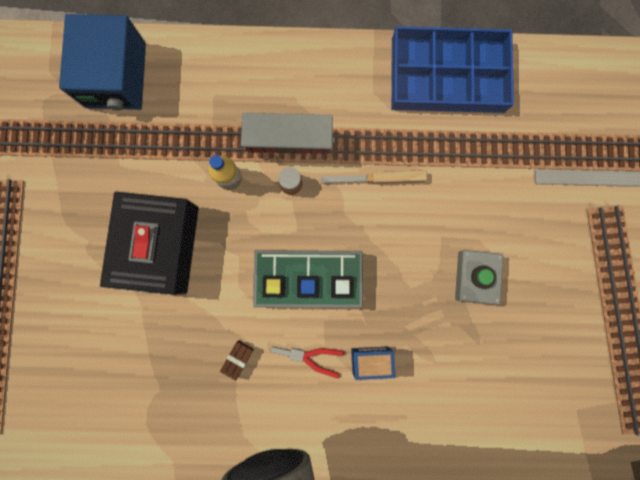

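View pics/scene0.png

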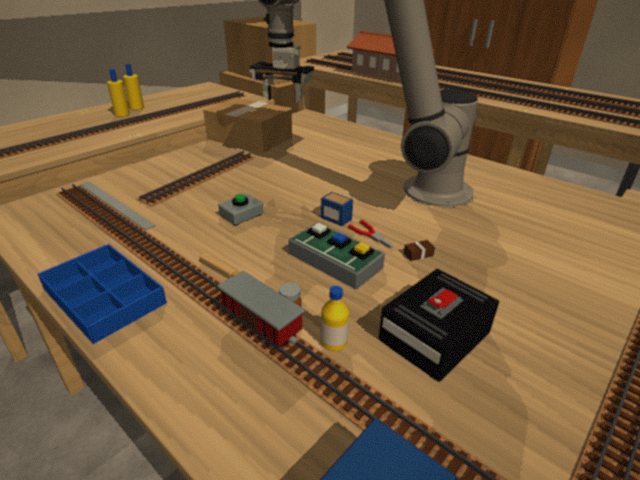

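The top view shows the power unit at (150,245) with its dot near (141,231). The keys run yellow (273,287), blue (308,287), white (342,287), and the green button is at (485,277). Next I'll refine these points by colour.

```bash
python3 - <<'E'
from h import *
def seg(img,roi,lo,hi,n):
    x0,y0,x1,y1=roi
    h=cv2.cvtColor(img[y0:y1,x0:x1],cv2.COLOR_BGR2HSV)
    m=cv2.inRange(h,lo,hi);k,_,s,c=cv2.connectedComponentsWithStats(m)
    i=1+np.argmax(s[1:,4]);print(n,c[i]+[x0,y0],s[i,4]);return c[i]+[x0,y0]
T=cv2.imread("pics/top0.png");S=cv2.imread("pics/scene0.png")
G=((40,100,40),(85,255,255));B=((105,120,50),(130,255,255));W=((0,0,150),(179,110,255));Rd=((0,150,90),(10,255,255))
for n,c,rt,rs,z in (("green",G,(470,262,500,292),(225,188,255,215),63),("blue",B,(295,272,322,300),(325,225,352,250),66),("dot",W,(134,224,150,240),(430,285,450,310),102)):
    a=seg(T,rt,*c,n);b=seg(S,rs,*c,n)
    print(ray("top",*a,z).round(1),ray("scene",*b,z).round(1),tri(a,b).round(1))
a=cv2.resize(T[215:270,115:175],(480,440),interpolation=cv2.INTER_CUBIC)
b=cv2.resize(S[275:325,410:470],(300,250),interpolation=cv2.INTER_CUBIC)
o=np.zeros((440,790,3),np.uint8);o[:,:480]=a;o[:250,490:]=b
cv2.imwrite("pics/z1.png",o)
E
```

```text
green [485.39800995 276.45771144] 201
green [239.82051282 197.65384615] 78
[ 523.9 -331.6   63. ] [ 530.3 -319.4   63. ] [ 522.7 -332.7   55.9]
blue [307.48230088 286.1460177 ] 226
blue [339.64 237.59] 100
[498.7   4.7  66. ] [503.9  12.9  66. ] [497.7   6.1  60.1]
dot [141.         231.24390244] 41
dot [437.5 300.7] 10
[591.5 307.6 102. ] [589.6 309.7 102. ] [590.8 308.8 102.1]
```

View pics/z1.png

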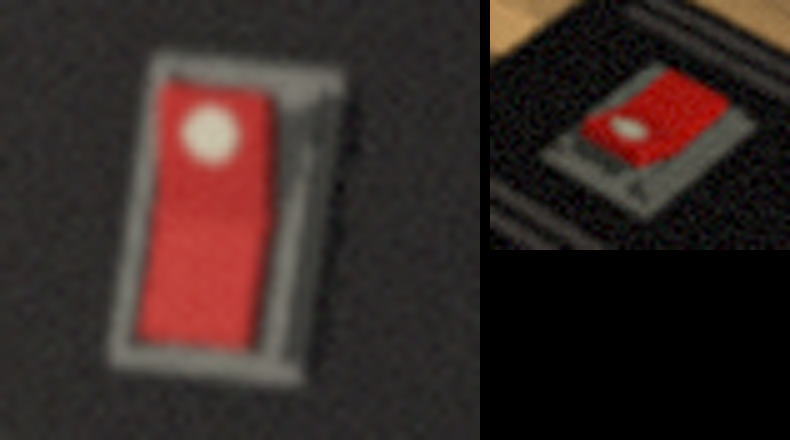

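The zoom shows the dot at the far (+x) end of the rocker, raised. Triangulation puts it at (591, 308, 102), which matches the given height of 102. I'll turn the tool so its thin side fits across the rocker, with the fingers shut.

Call:
{"fn": "jog_arm", "kwargs": {"dp": [[0, 0, 0], [0, 0, 0], [0, 0, 0], [0, 0, 0], [0, 0, 0], [0, 0, 0], [0, 0, 0]], "twist": [-10, -10, -10, -10, -10, -9.5, 0], "jaw": 0}}

```text
time: 1.78
tool_pos: [199.0, -485.8, 197.5]
tcp_rot: [3.142, 0.0, 1.426]
contact_force: [-0.4, 0.3, 0.3]
grip_width: 26.5
finger_force: 0.0
```

```bash
cat >> h.py <<'E'
from scipy.spatial.transform import Rotation as Ro
def go(x,y,z):
    o=bot.get_obs();R=Ro.from_euler("xyz",o["tcp_rot"]).as_matrix()
    print("t",o["time"],"pos",o["tool_pos"].round(1),"rot",o["tcp_rot"].round(3),"F",o["contact_force"].round(1),"w",round(o["grip_width"],1))
    print("tool shift mm",(R.T@(np.array([x,y,z])-o["tool_pos"])).round(1))
E
python3 - <<'E'
from h import *
a=ray("top",134.4,221.9,88);b=ray("top",128.75,260.6,88);d=a-b;print("frame",a,b,np.arctan2(d[1],d[0]))
c=ray("top",157.7,223.8,88);print(c,ray("top",152.5,262.3,88),np.linalg.norm(d),np.linalg.norm(a-c))
go(593,307.5,180)
E
```

```text
frame [610.08648972 326.19708704  88.        ] [538.55532294 332.09627546  88.        ] -0.08228397336715165
[607.50710799 283.20769485  88.        ] [536.36936081 288.67924172  88.        ] 71.77400813683923 43.066704669530054
t 1.775 pos [ 199.  -485.8  197.5] rot [3.142 0.    1.426] F [-0.4  0.3  0.3] w 26.5
tool shift mm [842.  275.2  17.4]
```

Call:
{"fn": "jog_arm", "kwargs": {"dp": [[0.052, 0.017, 0], [0.052, 0.017, 0], [0.052, 0.017, 0], [0.052, 0.017, 0], [0.052, 0.017, 0], [0.052, 0.017, 0], [0.052, 0.017, 0], [0.052, 0.017, 0], [0.052, 0.017, 0], [0.052, 0.017, 0]], "twist": [0, 0, 0, 0, 0, 0, 0, 0, 0, 0]}}

```text
time: 3.02
tool_pos: [442.4, 6.3, 197.7]
tcp_rot: [3.141, 0.0, 1.423]
contact_force: [1.2, -0.5, -0.3]
grip_width: 0.2
finger_force: 0.0
```

Call:
{"fn": "jog_arm", "kwargs": {"dp": [[0.052, 0.017, 0], [0.052, 0.017, 0], [0.052, 0.017, 0], [0.052, 0.017, 0], [0.052, 0.017, 0], [0.052, 0.017, 0], [0, 0, 0], [0, 0, 0]], "twist": [0, 0, 0, 0, 0, 0, -3.6, 0]}}

```text
time: 4.03
tool_pos: [587.1, 299.1, 196.6]
tcp_rot: [-3.141, 0.001, 1.487]
contact_force: [-0.7, -0.5, 0.3]
grip_width: 0.3
finger_force: 0.0
```

```bash
python3 - <<'E'
from h import *
go(596,306.5,110)
E
```

```text
t 4.025 pos [587.1 299.1 196.6] rot [-3.141e+00  1.000e-03  1.487e+00] F [-0.7 -0.5  0.3] w 0.3
tool shift mm [ 8.1  8.4 86.6]
```

Call:
{"fn": "jog_arm", "kwargs": {"dp": [[0.008, 0.008, 0.01], [0, 0, 0.03], [0, 0, 0.03], [0, 0, 0.014], [0, 0, 0], [0, 0, 0]], "twist": [0, 0, 0, 0, 0, 0]}}

```text
time: 4.78
tool_pos: [596.7, 306.2, 114.8]
tcp_rot: [3.139, -0.001, 1.489]
contact_force: [-0.2, -0.4, -0.2]
grip_width: 0.7
finger_force: 0.0
```

```bash
python3 - <<'E'
from h import *
T=bot.capture("top");S=bot.capture("scene")
o=np.zeros((480,800,3),np.uint8);o[:400,:400]=cv2.resize(T[190:290,100:200],(400,400),interpolation=3);o[:400,400:]=cv2.resize(S[240:340,390:490],(400,400),interpolation=3)
cv2.imwrite("pics/a.png",o);go(596,306.5,100)
E
```

```text
t 4.875 pos [596.6 306.3 114.9] rot [ 3.139e+00 -1.000e-03  1.490e+00] F [-0.   0.8  0.1] w 0.4
tool shift mm [ 0.1 -0.7 14.9]
```

View pics/a.png

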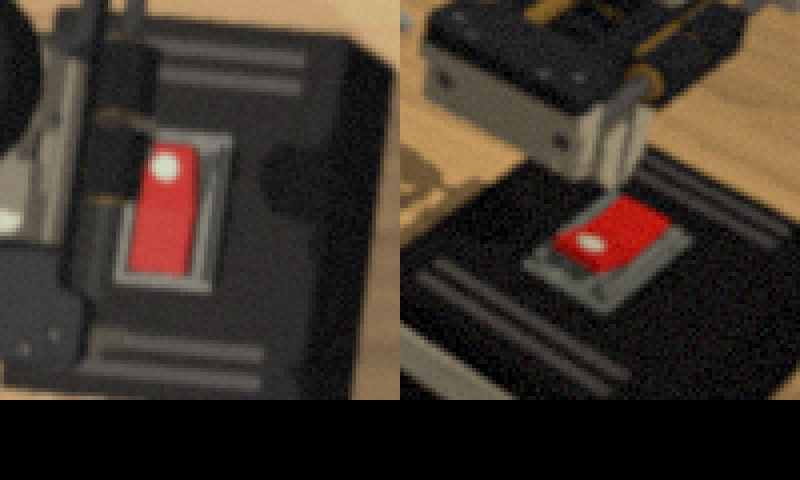

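```bash
python3 - <<'E'
from h import *
for c in("top","scene"):
  p=bot.camera_params(c);R=np.array(p["R"]);t=np.array(p["t"])
  for X in ([596.6,306.3,115],[591,308,102]):
    q=R@np.array(X)+t;print(c,X,p["fx"]*q[0]/q[2]+p["cx"],p["fy"]*q[1]/q[2]+p["cy"])
E
```

```text
top [596.6, 306.3, 115] 139.08550777863132 227.57048490214655
top [591, 308, 102] 140.75032185748125 231.51499016039168
scene [596.6, 306.3, 115] 435.02264406698885 296.2215393890815
scene [591, 308, 102] 436.2986871459293 300.6595172060461
```

The picture is unclear: the fingertip seems to sit 8 px from the projected TCP in the scene view. I'll zoom in with the projection marked.

```bash
python3 - <<'E'
from h import *
T=bot.capture("top");S=bot.capture("scene")
a=cv2.resize(T[150:300,60:160],(400,600),interpolation=2);b=cv2.resize(S[190:340,390:490],(400,600),interpolation=2)
cv2.circle(a,(int(79.1*4),int(77.6*4)),3,(0,255,255),-1);cv2.circle(b,(int(45*4),int(106.2*4)),3,(0,255,255),-1)
o=np.hstack([a,b]);o=np.clip(o.astype(float)*1.8,0,255).astype(np.uint8)
cv2.imwrite("pics/b.png",o)
E
```

```text
(no output)
```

View pics/b.png

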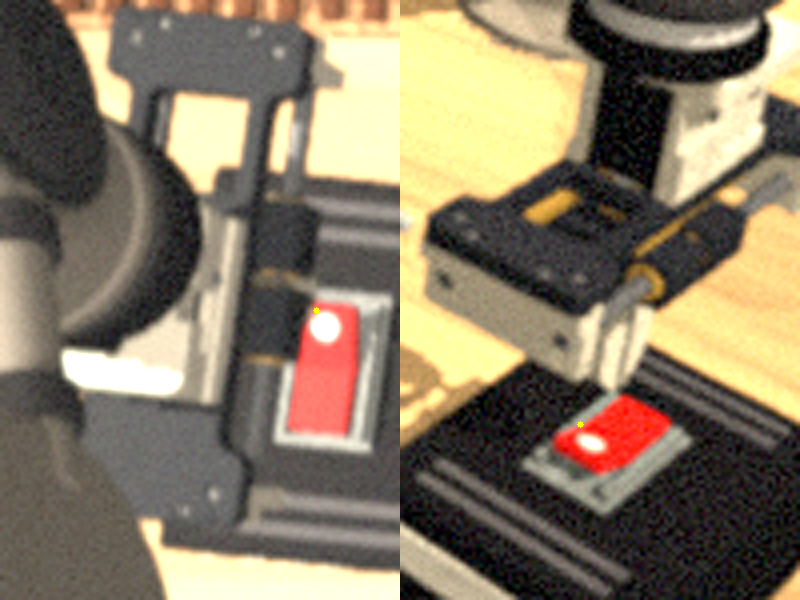

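```bash
python3 - <<'E'
from h import *
for u in ((138,222.5),(137,223),(138.5,224)):
  for s in ((443,287.5),(443,288.5)):
    print(u,s,tri(u,s).round(1))
for z in (100,115,130,145): print(z,ray("scene",443,287.5,z).round(1))
E
```

```text
(138, 222.5) (443, 287.5) [598.4 308.6 136.3]
(138, 222.5) (443, 288.5) [598.7 309.2 134.6]
(137, 223) (443, 287.5) [597.9 309.4 136.5]
(137, 223) (443, 288.5) [598.2 310.  134.8]
(138.5, 224) (443, 287.5) [596.2 308.  134.6]
(138.5, 224) (443, 288.5) [596.4 308.6 132.8]
100 [546.8 297.9 100. ]
115 [565. 305. 115.]
130 [583.2 312.  130. ]
145 [601.4 319.1 145. ]
```

The fingertip's xy agrees to about 2 mm, though its apparent height is uncertain. I'll lower slowly and watch the force.

Call:
{"fn": "jog_arm", "kwargs": {"dp": [[0, 0, 0.003], [0, 0, 0.003], [0, 0, 0.002], [0, 0, 0]], "twist": [0, 0, 0, 0]}}

```text
time: 5.48
tool_pos: [595.7, 306.0, 105.0]
tcp_rot: [-3.141, 0.0, 1.49]
contact_force: [0.2, -0.5, -0.8]
grip_width: 0.6
finger_force: 0.0
```

Call:
{"fn": "jog_arm", "kwargs": {"dp": [[0, 0, 0.002], [0, 0, 0.002], [0, 0, 0]], "twist": [0, 0, 0]}}

```text
time: 5.85
tool_pos: [595.7, 305.9, 101.1]
tcp_rot: [-3.141, 0.0, 1.49]
contact_force: [0.0, -0.6, -0.6]
grip_width: 0.0
finger_force: 0.0
```

Call:
{"fn": "jog_arm", "kwargs": {"dp": [[0, 0, 0.002], [0, 0, 0.002], [0, 0, 0]], "twist": [0, 0, 0]}}

```text
time: 6.22
tool_pos: [595.7, 306.0, 97.1]
tcp_rot: [-3.141, 0.0, 1.49]
contact_force: [-0.3, 0.1, 0.4]
grip_width: 0.8
finger_force: 0.0
```

```bash
python3 - <<'E'
from h import *
T=bot.capture("top");S=bot.capture("scene")
a=cv2.resize(T[190:290,100:200],(400,400),interpolation=2);b=cv2.resize(S[250:330,400:480],(400,400),interpolation=2)
o=np.hstack([a,b]);o=np.clip(o.astype(float)*2.5,0,255).astype(np.uint8)
cv2.imwrite("pics/c.png",o);go(596,306,97)
E
```

```text
t 6.325 pos [595.9 306.   97.4] rot [3.142 0.    1.49 ] F [ 0.4 -0.   0.4] w 0.4
tool shift mm [-0.   0.1  0.4]
```

View pics/c.png

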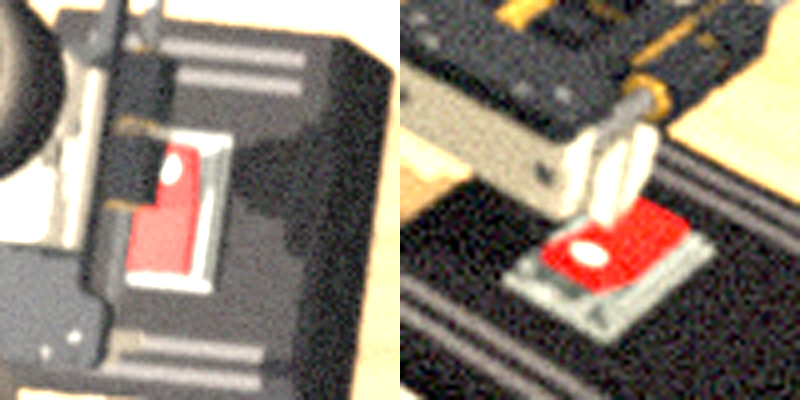

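The tip still shows above the rocker and there is no force, so the real tip is higher than the reported TCP. I'll keep lowering gently.

Call:
{"fn": "jog_arm", "kwargs": {"dp": [[0, 0, 0.002], [0, 0, 0.002], [0, 0, 0]], "twist": [0, 0, 0]}}

```text
time: 6.7
tool_pos: [595.7, 306.0, 93.1]
tcp_rot: [-3.141, 0.0, 1.49]
contact_force: [0.9, -0.5, -0.2]
grip_width: 0.5
finger_force: 0.0
```

Call:
{"fn": "jog_arm", "kwargs": {"dp": [[0, 0, 0.002], [0, 0, 0.002], [0, 0, 0]], "twist": [0, 0, 0]}}

```text
time: 7.08
tool_pos: [595.8, 306.0, 89.1]
tcp_rot: [-3.141, 0.0, 1.49]
contact_force: [-1.4, -0.2, 0.5]
grip_width: 0.3
finger_force: 0.0
```

```bash
python3 - <<'E'
from h import *
for z in (97,107,117): print(z,ray("scene",440,295,z).round(1))
go(596,306,90)
E
```

```text
97 [566.6 303.   97. ]
107 [578.3 307.6 107. ]
117 [589.9 312.1 117. ]
t 7.075 pos [595.8 306.   89.1] rot [-3.141  0.     1.49 ] F [-1.4 -0.2  0.5] w 0.3
tool shift mm [ 0.1  0.2 -0.9]
```

Call:
{"fn": "jog_arm", "kwargs": {"dp": [[0, 0, 0.002], [0, 0, 0.002], [0, 0, 0]], "twist": [0, 0, 0]}}

```text
time: 7.45
tool_pos: [595.7, 306.0, 85.1]
tcp_rot: [-3.141, 0.0, 1.49]
contact_force: [0.2, 0.6, 0.0]
grip_width: 0.6
finger_force: 0.0
```

Call:
{"fn": "jog_arm", "kwargs": {"dp": [[0, 0, 0.002], [0, 0, 0]], "twist": [0, 0]}}

```text
time: 7.7
tool_pos: [595.8, 306.0, 83.2]
tcp_rot: [-3.141, 0.0, 1.49]
contact_force: [0.2, 0.5, -0.4]
grip_width: 0.6
finger_force: 0.0
```

Call:
{"fn": "jog_arm", "kwargs": {"dp": [[0, 0, 0.002], [0, 0, 0]], "twist": [0, 0]}}

```text
time: 7.95
tool_pos: [595.7, 306.0, 81.1]
tcp_rot: [-3.141, 0.0, 1.49]
contact_force: [-0.5, 0.2, -0.0]
grip_width: 0.3
finger_force: 0.0
```

```bash
python3 - <<'E'
from h import *
T=bot.capture("top");S=bot.capture("scene")
a=cv2.resize(T[190:290,100:200],(400,400),interpolation=2);b=cv2.resize(S[265:325,410:470],(400,400),interpolation=2)
o=np.hstack([a,b]);o=np.clip(o.astype(float)*2.5,0,255).astype(np.uint8)
cv2.imwrite("pics/d.png",o)
E
```

```text
(no output)
```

View pics/d.png

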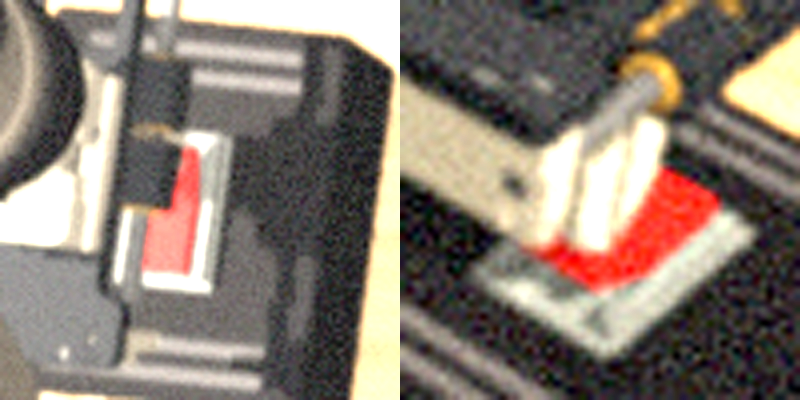

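The tip is now right at the dot, and the rocker is still up. I'll continue down.

Call:
{"fn": "jog_arm", "kwargs": {"dp": [[0, 0, 0.002], [0, 0, 0]], "twist": [0, 0]}}

```text
time: 8.3
tool_pos: [595.7, 306.0, 79.1]
tcp_rot: [-3.141, 0.0, 1.49]
contact_force: [0.5, 0.1, 0.2]
grip_width: 0.5
finger_force: 0.0
```

Call:
{"fn": "jog_arm", "kwargs": {"dp": [[0, 0, 0.002], [0, 0, 0]], "twist": [0, 0]}}

```text
time: 8.55
tool_pos: [595.7, 306.0, 77.1]
tcp_rot: [-3.141, 0.0, 1.49]
contact_force: [0.2, 0.1, 0.0]
grip_width: 0.5
finger_force: 0.0
```

Call:
{"fn": "jog_arm", "kwargs": {"dp": [[0, 0, 0.002], [0, 0, 0]], "twist": [0, 0]}}

```text
time: 8.8
tool_pos: [596.2, 306.1, 75.6]
tcp_rot: [3.141, -0.0, 1.49]
contact_force: [1.2, 0.4, 0.6]
grip_width: 0.7
finger_force: 0.4
```

Call:
{"fn": "jog_arm", "kwargs": {"dp": [[0, 0, 0.002], [0, 0, 0]], "twist": [0, 0]}}

```text
time: 9.05
tool_pos: [596.5, 306.0, 73.8]
tcp_rot: [3.14, -0.0, 1.49]
contact_force: [0.7, 0.4, 3.1]
grip_width: 0.3
finger_force: 1.1
```

Call:
{"fn": "jog_arm", "kwargs": {"dp": [[0, 0, 0.002], [0, 0, 0]], "twist": [0, 0]}}

```text
time: 9.3
tool_pos: [595.7, 306.1, 71.2]
tcp_rot: [-3.141, 0.0, 1.49]
contact_force: [1.0, -0.8, 2.6]
grip_width: 0.3
finger_force: 1.0
```

Call:
{"fn": "jog_arm", "kwargs": {"dp": [[0, 0, 0.001], [0, 0, 0]], "twist": [0, 0]}}

```text
time: 9.55
tool_pos: [595.8, 306.0, 70.2]
tcp_rot: [-3.141, 0.0, 1.49]
contact_force: [0.1, -0.7, 2.4]
grip_width: 0.4
finger_force: 1.0
```

Call:
{"fn": "jog_arm", "kwargs": {"dp": [[0, 0, 0.002], [0, 0, 0]], "twist": [0, 0]}}

```text
time: 9.8
tool_pos: [595.8, 306.0, 68.1]
tcp_rot: [-3.141, 0.0, 1.49]
contact_force: [1.4, -0.3, 1.3]
grip_width: 0.3
finger_force: 1.0
```

Call:
{"fn": "jog_arm", "kwargs": {"dp": [[0, 0, 0.001], [0, 0, 0]], "twist": [0, 0]}}

```text
time: 10.05
tool_pos: [595.8, 306.0, 67.2]
tcp_rot: [-3.141, 0.0, 1.49]
contact_force: [1.6, -0.9, 2.0]
grip_width: 0.5
finger_force: 1.1
```

Call:
{"fn": "jog_arm", "kwargs": {"dp": [[0, 0, 0.001], [0, 0, 0]], "twist": [0, 0]}}

```text
time: 10.3
tool_pos: [595.8, 306.0, 67.0]
tcp_rot: [3.141, 0.0, 1.49]
contact_force: [0.3, -1.2, 5.7]
grip_width: 0.5
finger_force: 2.9
```

Call:
{"fn": "jog_arm", "kwargs": {"dp": [[0, 0, 0.001], [0, 0, 0]], "twist": [0, 0]}}

```text
time: 10.55
tool_pos: [595.9, 306.0, 66.9]
tcp_rot: [3.141, -0.0, 1.49]
contact_force: [-1.6, -1.6, 9.7]
grip_width: 0.5
finger_force: 5.2
```

Call:
{"fn": "jog_arm", "kwargs": {"dp": [[0, 0, 0.001], [0, 0, 0], [0, 0, 0]], "twist": [0, 0, 0]}}

```text
time: 10.92
tool_pos: [596.0, 306.1, 66.8]
tcp_rot: [3.14, -0.0, 1.49]
contact_force: [-3.0, -2.4, 15.5]
grip_width: 0.5
finger_force: 7.6
```

Call:
{"fn": "jog_arm", "kwargs": {"dp": [[0, 0, -0.01], [0, 0, -0.03], [0, 0, -0.05], [0, 0, -0.03], [0, 0, 0]], "twist": [0, 0, 0, 0, 0]}}

```text
time: 11.55
tool_pos: [596.6, 306.6, 186.8]
tcp_rot: [3.138, -0.002, 1.49]
contact_force: [0.6, 0.0, -0.1]
grip_width: 0.3
finger_force: 0.0
```

```bash
python3 - <<'E'
from h import *
go(498.5,5,120)
E
```

```text
t 11.55 pos [596.6 306.6 186.8] rot [ 3.138e+00 -2.000e-03  1.490e+00] F [ 0.6  0.  -0.1] w 0.3
tool shift mm [-308.7  -73.7   66. ]
```

Call:
{"fn": "jog_arm", "kwargs": {"dp": [[-0.05, -0.012, 0], [-0.05, -0.012, 0], [-0.05, -0.012, 0], [-0.05, -0.012, 0], [-0.05, -0.012, 0], [-0.058, -0.014, 0.01], [0, 0, 0.03], [0, 0, 0.025], [0, 0, 0]], "twist": [0, 0, 0, 0, 0, 0, 0, 0, 0]}}

```text
time: 12.68
tool_pos: [494.7, 5.3, 116.6]
tcp_rot: [-3.134, -0.001, 1.49]
contact_force: [0.2, 0.2, 1.3]
grip_width: 0.4
finger_force: 0.0
```

```bash
python3 - <<'E'
from h import *
T=bot.capture("top");S=bot.capture("scene")
a=np.clip(2.*cv2.resize(T[200:280,100:180],(400,400),interpolation=2),0,255)
b=np.clip(1.3*cv2.resize(S[165:325,320:480],(400,400),interpolation=2),0,255)
cv2.imwrite("pics/e.png",np.hstack([a,b]));go(498.5,5,45)
E
```

```text
t 12.775 pos [496.9   5.2 119.1] rot [-3.14 -0.    1.49] F [-0.4 -0.4  0.9] w 0.1
tool shift mm [-0.1  1.7 74.1][ WARN:0@6.541] global loadsave.cpp:1063 imwrite_ Unsupported depth image for selected encoder is fallbacked to CV_8U.
```

View pics/e.png

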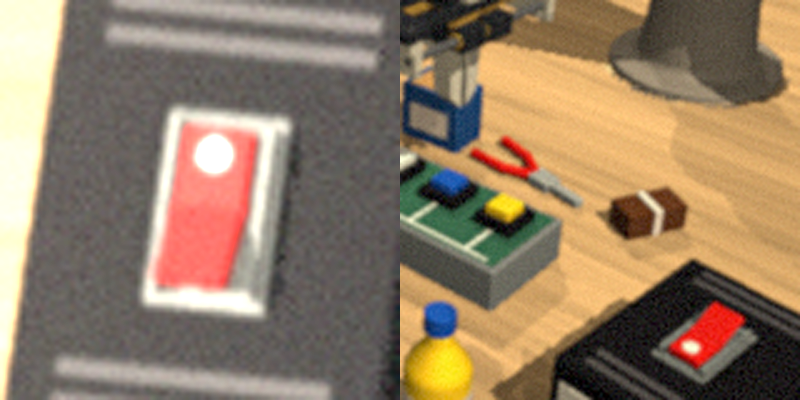

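The rocker is on: the dotted half is level and the other half is raised. The tip hangs above the blue key, so I'll lower onto it.

Call:
{"fn": "jog_arm", "kwargs": {"dp": [[0, 0.001, 0.03], [0, 0, 0.03], [0, 0, 0.014], [0, 0, 0], [0, 0, 0]], "twist": [0, 0, 0, 0, 0]}}

```text
time: 13.4
tool_pos: [499.2, 4.9, 46.5]
tcp_rot: [3.14, 0.0, 1.49]
contact_force: [0.2, -0.0, 0.2]
grip_width: 0.3
finger_force: 0.0
```

Call:
{"fn": "jog_arm", "kwargs": {"dp": [[0, 0, 0.002], [0, 0, 0.002], [0, 0, 0.002], [0, 0, 0]], "twist": [0, 0, 0, 0]}}

```text
time: 13.9
tool_pos: [498.2, 4.9, 39.3]
tcp_rot: [-3.141, 0.0, 1.49]
contact_force: [-0.4, -0.6, 0.1]
grip_width: 0.7
finger_force: 0.0
```

Call:
{"fn": "jog_arm", "kwargs": {"dp": [[0, 0, 0.002], [0, 0, 0]], "twist": [0, 0]}}

```text
time: 14.15
tool_pos: [498.2, 4.9, 37.2]
tcp_rot: [-3.141, 0.0, 1.49]
contact_force: [-0.3, 0.9, 0.3]
grip_width: 0.5
finger_force: 0.0
```

Call:
{"fn": "jog_arm", "kwargs": {"dp": [[0, 0, 0.002], [0, 0, 0]], "twist": [0, 0]}}

```text
time: 14.4
tool_pos: [498.3, 4.9, 35.4]
tcp_rot: [3.142, 0.0, 1.49]
contact_force: [-0.6, 0.6, 0.9]
grip_width: 0.4
finger_force: 0.2
```

Call:
{"fn": "jog_arm", "kwargs": {"dp": [[0, 0, 0.002], [0, 0, 0]], "twist": [0, 0]}}

```text
time: 14.65
tool_pos: [498.3, 4.9, 33.3]
tcp_rot: [3.142, 0.0, 1.49]
contact_force: [0.6, 0.6, 0.3]
grip_width: 0.4
finger_force: 0.3
```

Call:
{"fn": "jog_arm", "kwargs": {"dp": [[0, 0, 0.002], [0, 0, 0]], "twist": [0, 0]}}

```text
time: 14.9
tool_pos: [498.3, 4.9, 31.3]
tcp_rot: [3.142, 0.0, 1.49]
contact_force: [0.1, -0.4, 0.7]
grip_width: 0.4
finger_force: 0.2
```

Call:
{"fn": "jog_arm", "kwargs": {"dp": [[0, 0, 0.002], [0, 0, 0]], "twist": [0, 0]}}

```text
time: 15.15
tool_pos: [498.4, 4.9, 29.8]
tcp_rot: [3.141, 0.0, 1.49]
contact_force: [-2.2, 0.6, 6.7]
grip_width: 0.4
finger_force: 3.4
```

Call:
{"fn": "jog_arm", "kwargs": {"dp": [[0, 0, 0.001], [0, 0, 0.001], [0, 0, 0], [0, 0, 0]], "twist": [0, 0, 0, 0]}}

```text
time: 15.65
tool_pos: [498.5, 4.9, 29.4]
tcp_rot: [3.14, 0.0, 1.49]
contact_force: [-7.1, -0.2, 23.4]
grip_width: 0.0
finger_force: 11.5
```

Call:
{"fn": "jog_arm", "kwargs": {"dp": [[0, 0, -0.01], [0, 0, -0.04], [0, 0, -0.05], [0, 0, 0]], "twist": [0, 0, 0, 0]}}

```text
time: 16.15
tool_pos: [500.8, 4.6, 130.8]
tcp_rot: [3.134, 0.001, 1.49]
contact_force: [-0.2, 0.0, -0.7]
grip_width: 0.5
finger_force: 0.0
```

```bash
python3 - <<'E'
from h import *
go(523.5,-332,110)
E
```

```text
t 16.15 pos [500.8   4.6 130.8] rot [3.134e+00 1.000e-03 1.490e+00] F [-0.2  0.  -0.7] w 0.5
tool shift mm [-333.7   49.6   21.4]
```

Call:
{"fn": "jog_arm", "kwargs": {"dp": [[-0.048, 0.007, 0], [-0.048, 0.007, 0], [-0.048, 0.007, 0], [-0.048, 0.007, 0], [-0.048, 0.007, 0], [-0.048, 0.007, 0], [-0.046, 0.007, 0], [0, 0, 0], [0, 0, 0]], "twist": [0, 0, 0, 0, 0, 0, 0, 0, 0]}}

```text
time: 17.27
tool_pos: [519.5, -331.1, 126.0]
tcp_rot: [-3.14, -0.002, 1.49]
contact_force: [-0.7, -0.0, 0.3]
grip_width: 0.3
finger_force: 0.0
```

```bash
python3 - <<'E'
from h import *
T=bot.capture("top");S=bot.capture("scene")
a=np.clip(1.3*cv2.resize(T[245:325,245:375],(400,246),interpolation=2),0,255)
b=np.clip(1.3*cv2.resize(S[165:265,210:400],(467,246),interpolation=2),0,255)[:, :400]
c=np.clip(1.3*cv2.resize(S[215:265,300:400],(600,300),interpolation=2),0,255)
o=np.zeros((546,800,3));o[:246,:400]=a;o[:246,400:]=b;o[246:,:600]=c
cv2.imwrite("pics/f.png",o.astype(np.uint8));go(523.5,-332,45)
E
```

```text
t 17.375 pos [ 520.  -330.6  126.8] rot [-3.141e+00 -1.000e-03  1.491e+00] F [-0.4  0.4  0.3] w 0.5
tool shift mm [-1.2  3.6 81.8]
```

View pics/f.png

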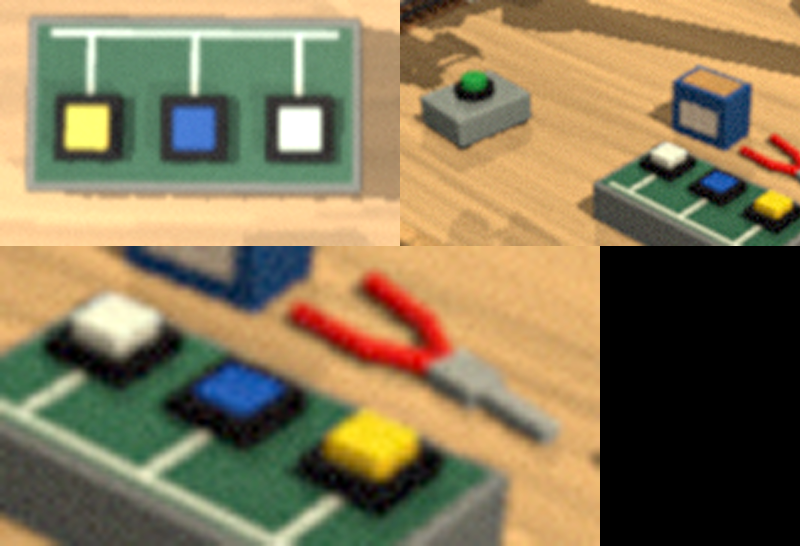

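The blue key is down, with yellow and white still up. Next is the green button.

Call:
{"fn": "jog_arm", "kwargs": {"dp": [[-0.001, 0.003, 0.03], [0, 0, 0.03], [0, 0, 0.022], [0, 0, 0.004], [0, 0, 0], [0, 0, 0]], "twist": [0, 0, 0, 0, 0, 0]}}

```text
time: 18.12
tool_pos: [523.8, -333.4, 42.7]
tcp_rot: [3.14, 0.001, 1.49]
contact_force: [0.3, -0.1, 0.2]
grip_width: 0.4
finger_force: 0.0
```

Call:
{"fn": "jog_arm", "kwargs": {"dp": [[0, 0, 0.002], [0, 0, 0.002], [0, 0, 0.001], [0, 0, 0]], "twist": [0, 0, 0, 0]}}

```text
time: 18.62
tool_pos: [523.0, -333.2, 36.3]
tcp_rot: [-3.141, -0.0, 1.49]
contact_force: [-0.3, -0.5, -0.2]
grip_width: 0.6
finger_force: 0.0
```

Call:
{"fn": "jog_arm", "kwargs": {"dp": [[0, 0, 0.002], [0, 0, 0]], "twist": [0, 0]}}

```text
time: 18.88
tool_pos: [523.0, -333.2, 34.2]
tcp_rot: [-3.141, -0.0, 1.49]
contact_force: [-0.0, -0.4, 0.3]
grip_width: 0.0
finger_force: 0.0
```

Call:
{"fn": "jog_arm", "kwargs": {"dp": [[0, 0, 0.002], [0, 0, 0]], "twist": [0, 0]}}

```text
time: 19.12
tool_pos: [523.1, -333.2, 32.5]
tcp_rot: [3.141, 0.0, 1.49]
contact_force: [-0.4, 1.3, 1.0]
grip_width: 0.5
finger_force: 1.0
```

Call:
{"fn": "jog_arm", "kwargs": {"dp": [[0, 0, 0.002], [0, 0, 0.002], [0, 0, 0]], "twist": [0, 0, 0]}}

```text
time: 19.5
tool_pos: [523.2, -333.3, 28.5]
tcp_rot: [3.141, 0.0, 1.49]
contact_force: [-0.3, 0.9, 4.0]
grip_width: 0.2
finger_force: 2.0
```

Call:
{"fn": "jog_arm", "kwargs": {"dp": [[0, 0, 0.002], [0, 0, 0]], "twist": [0, 0]}}

```text
time: 19.75
tool_pos: [523.2, -333.3, 26.9]
tcp_rot: [3.141, 0.0, 1.49]
contact_force: [-1.0, 0.9, 7.6]
grip_width: 0.2
finger_force: 3.6
```

Call:
{"fn": "jog_arm", "kwargs": {"dp": [[0, 0, 0.001], [0, 0, 0]], "twist": [0, 0]}}

```text
time: 20.0
tool_pos: [523.3, -333.3, 26.8]
tcp_rot: [3.141, 0.001, 1.49]
contact_force: [-4.0, 2.6, 13.6]
grip_width: 0.6
finger_force: 6.4
```

```bash
python3 - <<'E'
from h import *
S=bot.capture("scene");cv2.imwrite("pics/g.png",cv2.resize(S[160:260,200:400],(800,400),interpolation=2));go(523.5,-332,27)
E
```

```text
t 20.05 pos [ 523.3 -333.3   26.8] rot [3.141e+00 1.000e-03 1.490e+00] F [-3.1  3.1 12.5] w 0.5
tool shift mm [ 1.3  0.1 -0.2]
```

View pics/g.png

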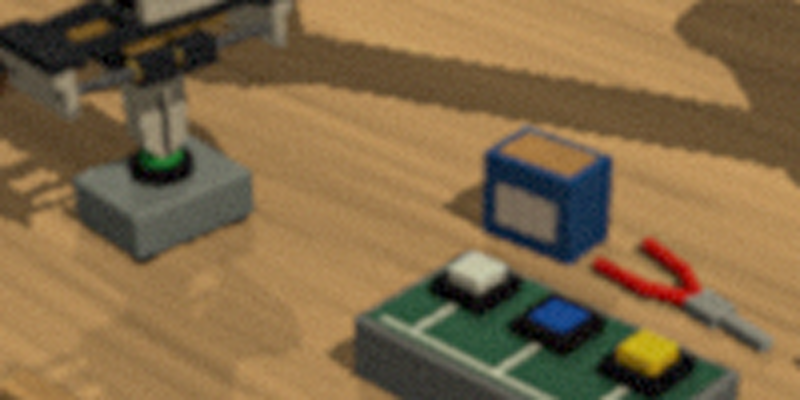

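The fingers hold the green button down at (160,160) in the crop, the blue key is down and the other two keys are up.

```bash
python3 -c "
from plant import bot
print(bot.close_job())"
```

```text
the job is handed in; nothing more can be done
None
```

I handed the job in at about 20 s: the rocker is on, the blue key is fully down with yellow and white still up, and the arm is holding the green button down at about 13 N; the judge's verdict was not shown.

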